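Balance a ballasted stand strut on the test post

ROBOT

A 6-joint arm with a two-finger parallel gripper is mounted at the origin on the work surface. World frame = base frame: x ahead of the robot, y to its left, z up, the work surface at z = 0. Lengths are in mm, angles in rad, forces in N, time in s.
With the tool pointing down it reaches from about 350 to 975 mm from the base axis. Payload 7.1 kg.
Tool frame: the origin (TCP) lies on the mounting face of the last link; the fingertips stand 182 mm ahead of it and the grasp point (between the pads) lies 163 mm ahead of it (ctrl.tip_reach is the distance from the TCP to the fingertips, in mm); z points along the fingers, y is the direction in which the jaws open and shut (so a half turn about z gives the same grasp; the last joint's range is limited). The gripper opens to 88 mm and grips with 3 to 60 N. Pads are 20 mm wide; open, the fingers measure 115 mm over their backs; the gripper's body (75 mm by 178 mm) begins 61 mm behind the grasp point.
Start: joints at [-1.323, 0.423, 1.63, -0, 1.089, -0.019], TCP at [164.798, -602.867, 404.675] pointing down, gripper open.
Joint ranges: [-3, 3], [-0.9, 2.11], [0.09, 2.58], [-1.31, 4.45], [0.11, 2.69], [-2.54, 2.54]. Speed limits (rad/s): [2.39, 2.39, 3.01, 3.14, 3.14, 3.14].

INTERFACE

Orientations are given as a rotation vector (axis times angle).
In Python, from workcell import ctrl gives the robot as it stands.
- The arm moves only by the tool jog_arm, never from a script. Its argument "steps" is a list that holds one entry, the list of rows, each a list of 7 numbers: the shift along the tool's x, y, z in m, then the turn, a rotation vector about the tool's x, y, z in degrees, then the gripper's target within -1 to 1 (shut at 1, half-way at 0, fully open at -1). A call has 1 to 20 rows; each row shifts and turns the commanded pose from where the row before left it, along the tool's axes as they then stand; what a row does not reach is not made up. A row lasts 1/12 s, in which the tool goes at most 41.7 mm and 7.16 degrees, less where a joint would pass 70% of its speed; a pose out of reach is approached as far as the arm can. A call is refused whole if a number of a shift passes 0.0417 or a number of a turn 7.16, either way. A call with a gripper value outside its range is refused whole. The fingers move at their own pace and stop on an object; the grip force is fixed at half the most. Time passes only in rows, so rows that do not move let the fingers close. It gives the time, the measured TCP pose, the force and the opening at its end, in the units of the state.
- ctrl.get_obs(): the state, without advancing time (a new reading comes with each control period).
- ctrl.get_image(name): name is "side" or "top"; returns the picture (384x512x3 uint8, red, green, blue); there is no depth.
- ctrl.camera_info(name): a dict with "fx", "fy", "cx", "cy" (pixels), "origin" and "attitude" of the camera in the world. Camera axes: x right, y down, z forward; pixel columns grow to the right and rows downward; lengths in mm; the calibration is good to about 2 mm. A picture is of the moment at which its call begins. camera_info takes no time and is no camera call.
- ctrl.close_job(): hands the job in, once; it reports no verdict.
Trained networks look in the newest picture that a camera, given by its name, has taken for a name from the list of things; names that differ only in an ending like _2 or _b are one class to them, and where a whole thing is asked for, a point or a joint stands for the part that bears it (a point fixed in the world has none). Each returns a list of dicts, best first, with "p" (0 to 1); they miss things now and then, are a little off and sometimes report something else, mostly with a low value. They report only what shows in the picture. A call takes as long as a camera call. They do not tell look-alikes from the thing itself.
- ctrl.look_for(thing, camera): "bbox" ([left, top, right, bottom] in pixels, round what is visible of it).
- ctrl.trace(thing, camera): "pixels" (384x512 bool, what is visible of it) and "bbox" ([left, top, right, bottom] in pixels, round what is visible of it).
- ctrl.landmark_of(thing, camera): "uv" ([column, row] in pixels: a listed point, or the origin of a listed thing).
The state is a dict: "t": time; "qpos": joint angles; "qvel": joint speeds; "joint_torque": joint torques, N m; "ee_pos": TCP position; "orientation": TCP orientation; "ft_force": force on the tool from outside, world axes, zero at the start; "moment": the same for the moment, N m; "width": finger opening in mm.
Only numpy, scipy, OpenCV 4.12 (cv2) and the standard library are available. Lean on these libraries where they do the work, as an engineer would, in place of code of your own. Each camera call takes 0.05 s, during which the arm holds its last target.

TASK

Find where this stand strut balances: lift it a little off its two rests at trial points and feel which way it is heavy, never letting it tip steeply, then lift it level clear of the rests. Carry it to the balance post and set it down gently, without pushing the sprung pad to its stop, so that it balances level on the small round pad alone when you let go. Leave the other things on the bench where they are.

Things in the scene. Friction and masses are not known exactly. Their poses are not given: they have to be found in the camera images.
- strut: closed aluminium profile, 330 mm long, 30 wide, 32 tall, flat underside, upright sides. Origin: its middle, on the underside; y along it to the bracket end, x across, z up. 0.65 to 0.85 kg. Ballast fixed unseen inside puts the balance point (on the centre line) anywhere from 80 mm on the cap side to 85 mm on the bracket side of the middle. Gripped loosely away from it, the strut swings.
- bracket_end (a point): centre of the round boss on the dark steel bracket plate at one end of the strut, 196 mm from the strut's middle along its y, 16 mm above its underside; the bracket reaches 210 mm from the middle. The other end has a black cap.
- cradle: fixed rest the strut starts on, centred within a few mm and parallel: base plate 70 x 310 mm, 8 mm thick, and two rubber-topped rests 50 mm wide, 18 mm thick, 130 mm either side of the origin along y, tops 40 mm above the bench. Origin: centre of the underside; y along the strut. Between the rests the strut can be gripped across its 30 mm width.
- post: fixed balance post: round base 110 mm across, 14 mm thick, and a slim 19 mm stem carrying a 24 mm round pad. Origin: centre of the underside, z up; the pad is on its axis. The space round the stem is free, so fingers on both sides of the strut may reach below it there.
- pad_top (a point): centre of the top face of the flat 24 mm round rubber pad on the post, 110 mm above the bench when unloaded; the pad moves straight down on a spring and does not tilt. The strut stays level only if its balance point is within about 10 mm of the pad's centre.
- pad (a joint): how far the pad is pushed down (m): 0 when unloaded, spring 1 N per mm, so about 7 mm under the strut's weight; stop at 0.016. Over 0.0145 counts as overloaded.
Not all that is in view belongs to the job. Of the things that look like the post, the largest one is meant.

How it is judged (in metres and radians):
On the way:
1. the strut is lifted clear of its rests and level (z of strut in the frame of cradle above 0.05 m and angle between strut's own z axis and vertical below 0.1 rad and contact force between strut and cradle below 0.1 N), for 0.5 s.
At the end, for the whole second after the job is handed in: The strut, let go, rests on the post's pad, level within 4 degrees and still (contact force between strut and pad above 3 N and angle between strut's own z axis and vertical below 0.07 rad and z of strut in the frame of pad_top between -0.008 and 0.008 m and contact force between strut and the fingers below 0.05 N and linear speed of strut below 0.03 m/s and angular speed of strut below 0.1 rad/s); the robot touches nothing.
It fails at once if the strut tips more than 14 degrees (angle between strut's own z axis and vertical above 0.25 rad).
It fails at once if the sprung pad is pushed close to its stop (14.5 mm) (value of joint pad above 0.0145 m).
It fails at once if a bystander is pushed more than 20 mm (distance of any of tape_roll, adapter, screw_tray, screwdriver, brush, grease_tin, test_weight from where it was at the start of the episode above 0.02 m).
It also fails if it takes over 64 s, if anything falls off the work surface, if the arm or the gripper's body presses on something with over 40 N, if the wrist force passes 120 N, or if a joint passes its speed limit or range.

## Working session

There is one attempt and no reset: what is moved stays moved. The work goes in short steps, Python scripts to look and compute and a tool call to move; the robot and the scene stay as the last step left them, time stands still between calls to the robot, and variables do not carry over. Pictures are saved under pics/ and viewed, and the job is handed in when it is done.

Besides the shell and the picture viewer there is one more tool, called after "Call:" by a JSON object that holds its "method" and its "body", one argument or row to a line. jog_arm: Moves the arm, as the interface text tells. Its arguments: {"type":"object","properties":{"steps":{"type":"array"}},"required":["steps"]}

```bash
mkdir -p pics; ls
python3 - <<'E'
from workcell import ctrl
import cv2
for n in ("top","side"):
    im=ctrl.get_image(n); cv2.imwrite(f"pics/{n}0.png",im[:,:,::-1])
    i=ctrl.camera_info(n); print(n,i)
    for th in ("strut","cradle","post"):
        r=ctrl.look_for(th,n); print(th,[(x['bbox'],round(x['p'],2)) for x in r])
        r=ctrl.landmark_of(th,n); print(' o',[(x['uv'],round(x['p'],2)) for x in r])
    for th in ("bracket_end","pad_top"):
        r=ctrl.landmark_of(th,n); print(th,[(x['uv'],round(x['p'],2)) for x in r])
o=ctrl.get_obs();print(o)
E
```

```text
pics
top {'fx': 381.9348405045085, 'fy': 381.9348405045085, 'cx': 257.73237981340907, 'cy': 190.12016817425624, 'origin': array([ 426.81448307,   51.65045201, 1059.73427317]), 'attitude': array([-2.2023663 ,  2.16651939, -0.06830995])}
strut [([102.8, 177.1, 245.8, 200.1], 0.57)]
 o [([181.0, 190.0], 0.57)]
cradle [([131.4, 174.5, 244.5, 210.6], 0.91)]
 o [([185.7, 190.5], 0.73), ([105.5, 194.0], 0.67)]
post [([382.6, 162.0, 405.2, 192.3], 0.98), ([326.6, 164.7, 367.8, 203.7], 0.93), ([350.7, 214.3, 378.0, 245.8], 0.75)]
 o [([391.8, 177.2], 0.85), ([346.9, 185.1], 0.81), ([361.4, 231.5], 0.71), ([107.7, 195.0], 0.66)]
bracket_end [([108.8, 195.9], 0.96)]
pad_top [([355.9, 182.7], 0.66), ([401.5, 173.1], 0.42), ([372.7, 228.3], 0.4)]
side {'fx': 375.2094245642894, 'fy': 375.2094245642894, 'cx': 259.85087579782305, 'cy': 188.03878646829935, 'origin': array([ 324.7231612 , -660.66659473,  545.05356912]), 'attitude': array([-2.13179897,  0.21476313, -0.12058291])}
strut [([234.6, 127.0, 284.0, 193.6], 0.8)]
 o [([254.5, 162.1], 0.87)]
cradle [([231.5, 141.8, 283.9, 205.3], 0.78)]
 o []

[... 219 characters left out ...]
246.1, 283.0], 0.56), ([350.6, 314.6], 0.45)]
{'t': 0.9, 'qpos': array([-1.32303040e+00,  4.23082566e-01,  1.62988656e+00,  2.54191957e-05,
        1.08857113e+00, -1.89814232e-02]), 'qvel': array([-0.00053353,  0.00029576,  0.00049913, -0.00090206,  0.00086649,
       -0.00037968]), 'joint_torque': array([-1.36721010e-04, -5.44562280e+01, -2.74048680e+01,  6.43232488e-02,
        1.67118874e-02,  1.12664063e-05]), 'ee_pos': array([ 164.78405877, -602.87840407,  404.69124577]), 'orientation': array([3.11364530e+00, 4.17739676e-01, 4.45373012e-05]), 'ft_force': array([-0.43343101,  0.63076653,  0.15075019]), 'moment': array([ 0.0797727 , -0.01723623, -0.03407915]), 'width': 87.71684725248956}
```

View pics/top0.png

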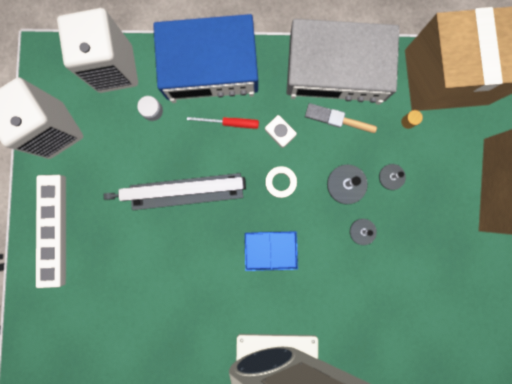

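View pics/side0.png

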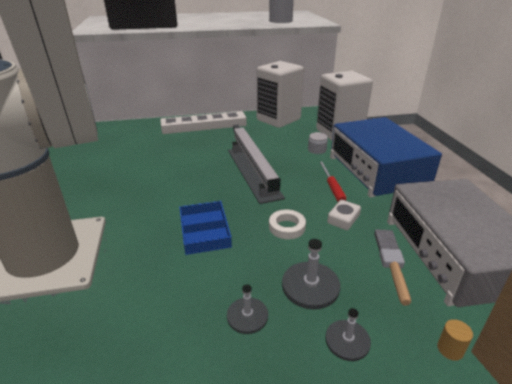

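```bash
cat > h.py <<'E'
import numpy as np
from scipy.spatial.transform import Rotation as R
from workcell import ctrl
def ray(n,uv):
    i=ctrl.camera_info(n); d=R.from_rotvec(i['attitude']).apply([(uv[0]-i['cx'])/i['fx'],(uv[1]-i['cy'])/i['fy'],1.])
    return np.array(i['origin']),d
def onz(n,uv,z):
    o,d=ray(n,uv); return o+d*(z-o[2])/d[2]
def proj(n,p):
    i=ctrl.camera_info(n); c=R.from_rotvec(i['attitude']).inv().apply(np.array(p)-i['origin'])
    return np.array([c[0]/c[2]*i['fx']+i['cx'],c[1]/c[2]*i['fy']+i['cy']])
E
python3 - <<'E'
from h import *
np.set_printoptions(precision=1,suppress=True)
print('bracket top',onz('top',(108.8,195.9),56),'side',onz('side',(236,127.1),56))
print('strut o',onz('top',(181,190),40),onz('side',(254.5,162.1),40),'cradle',onz('top',(185.7,190.5),0))
for uv in((355.9,182.7),(401.5,173.1),(372.7,228.3)):print('pad top',onz('top',uv,110))
for uv in((316.7,243.5),(246.1,283),(350.6,314.6)):print('pad side',onz('side',uv,110))
for uv in((346.9,185.1),(391.8,177.2),(361.4,231.5)):print('post o',onz('top',uv,0))
E
```

```text
bracket top [473.1 449.7  56. ] side [476.8 461.5  56. ]
strut o [492.8 263.   40. ] [496.5 247.   40. ] cradle [494.3 258.1   0. ]
pad top [ 513.6 -187.3  110. ]
pad top [ 539.5 -301.   110. ]
pad top [ 401.2 -228.7  110. ]
pad side [ 523.4 -190.8  110. ]
pad side [ 386.8 -256.8  110. ]
pad side [ 521.  -344.4  110. ]
post o [ 516.6 -190.     0. ]
post o [ 540.7 -314.8    0. ]
post o [ 388.9 -230.     0. ]
```

Run:
```python
from h import *
import cv2
np.set_printoptions(precision=1,suppress=True)
im=cv2.imread('pics/top0.png')
hsv=cv2.cvtColor(im,cv2.COLOR_BGR2HSV)
# bright strut top
m=((hsv[:,:,2]>170)&(hsv[:,:,1]<60)).astype(np.uint8); z=np.zeros_like(m); z[165:220,100:255]=m[165:220,100:255]
n,l,s,c=cv2.connectedComponentsWithStats(z); k=1+np.argmax(s[1:,4]); pts=np.argwhere(l==k)[:,::-1].astype(np.float32)
w=np.array([onz('top',p,72)[:2] for p in pts]).astype(np.float32)
print(s[k],cv2.minAreaRect(w)); print(cv2.boxPoints(cv2.minAreaRect(w)))
for th in('strut','cradle','post'):
  for r in ctrl.trace(th,'top')[:3]:
    p=np.argwhere(r['pixels'])[:,::-1].astype(np.float32)
    zz={'strut':72,'cradle':8,'post':14}[th]
    w=np.array([onz('top',q,zz)[:2] for q in p]).astype(np.float32)
    print(th,r['p'],r['bbox'],cv2.minAreaRect(w),cv2.minEnclosingCircle(w))
cv2.imwrite('pics/c1.png',cv2.resize(im[140:260,95:255],None,fx=5,fy=5,interpolation=cv2.INTER_CUBIC))
cv2.imwrite('pics/c2.png',cv2.resize(im[150:250,310:420],None,fx=6,fy=6,interpolation=cv2.INTER_CUBIC))
```

```text
[ 118  177  125   24 1499] ((495.0089111328125, 258.6361999511719), (31.468578338623047, 323.0897216796875), 6.453902721405029)
[[461.2 417.4]
 [497.5  96.3]
 [528.8  99.9]
 [492.5 420.9]]
strut 0.77 [99.6, 177.7, 246.0, 201.9] ((490.9621276855469, 273.0479736328125), (32.691619873046875, 368.169677734375), 6.558055400848389) ((491.814453125, 273.14593505859375), 184.13014221191406)
cradle 0.93 [130.0, 176.4, 243.6, 210.1] ((491.40850830078125, 256.58526611328125), (73.77008819580078, 309.3857727050781), 7.475693225860596) ((491.09246826171875, 256.6807556152344), 157.6392822265625)
post 0.8 [352.7, 217.9, 377.4, 244.2] ((388.12847900390625, -228.030029296875), (70.37812042236328, 70.8753662109375), 0.950901210308075) ((389.22900390625, -228.72950744628906), 37.8892936706543)
post 0.68 [380.3, 162.9, 407.9, 190.5] ((540.5186767578125, -311.1729431152344), (73.06873321533203, 72.82820129394531), 45.16511917114258) ((540.4854736328125, -310.8303527832031), 38.110042572021484)
post 0.57 [329.5, 164.2, 369.1, 201.9] ((518.4617919921875, -185.67861938476562), (106.89824676513672, 104.85960388183594), 89.85208892822266) ((517.2764282226562, -186.58082580566406), 54.90229797363281)
```

View pics/c1.png

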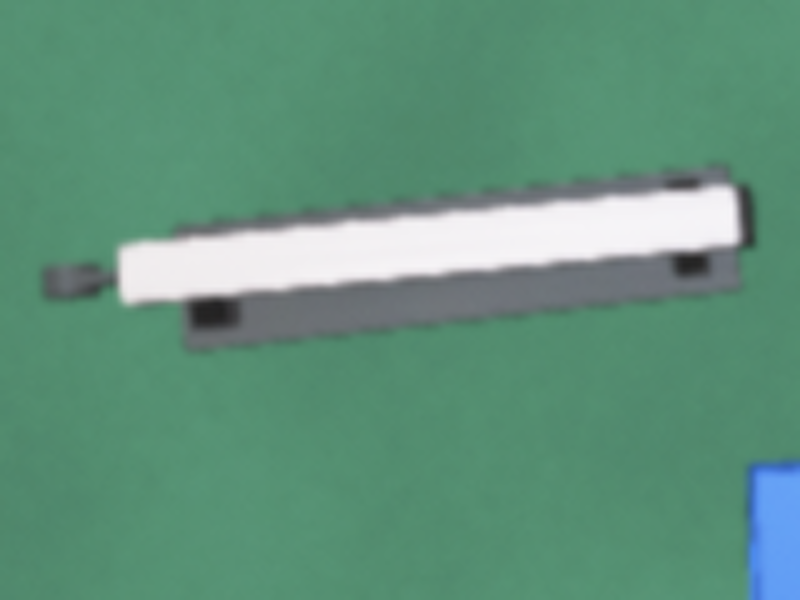

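View pics/c2.png

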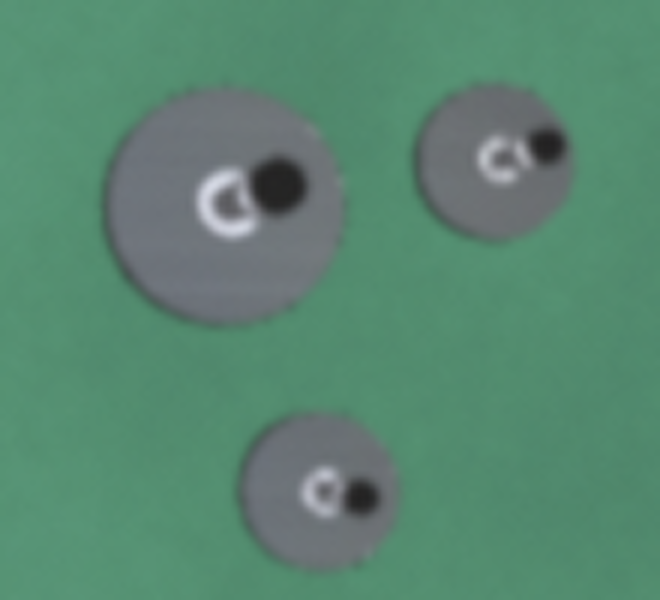

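Call:
{"method": "jog_arm", "body": {
  "steps": [
    [[0, 0, 0, 0, 0, -6.8, -1], [0, 0, 0, 0, 0, -6.8, -1], [0, 0, 0, 0, 0, -6.8, -1], [0, 0, 0, 0, 0, -6.8, -1], [0, 0, 0, 0, 0, -6.8, -1], [0, 0, 0, 0, 0, -6.8, -1], [0, 0, 0, 0, 0, -6.8, -1], [0, 0, 0, 0, 0, -6.8, -1], [0, 0, 0, 0, 0, -6.8, -1], [0, 0, 0, 0, 0, -6.8, -1], [0, 0, 0, 0, 0, -6.8, -1], [0, 0, 0, 0, 0, -6.4, -1], [0.02, 0.036, 0, 0, 0, 0, -1], [0.02, 0.036, 0, 0, 0, 0, -1], [0.02, 0.036, 0, 0, 0, 0, -1], [0.02, 0.036, 0, 0, 0, 0, -1], [0.02, 0.036, 0, 0, 0, 0, -1], [0.02, 0.036, 0, 0, 0, 0, -1], [0.02, 0.036, 0, 0, 0, 0, -1], [0.02, 0.036, 0, 0, 0, 0, -1]]
  ]
}}

```text
t: 2.72
ee_pos: [434.3, -409.9, 404.9]
orientation: [2.092, 2.343, -0.0]
ft_force: [0.3, -1.2, 0.2]
width: 88.1
```

Call:
{"method": "jog_arm", "body": {
  "steps": [
    [[0.025, 0.034, 0, 0, 0, 0, -1], [0.025, 0.034, 0, 0, 0, 0, -1], [0.025, 0.034, 0, 0, 0, 0, -1], [0.025, 0.034, 0, 0, 0, 0, -1], [0.039, 0, 0, 0, 0, 0, -1], [0.039, 0, 0, 0, 0, 0, -1], [0.039, 0, 0, 0, 0, 0, -1], [0.039, 0, 0, 0, 0, 0, -1], [0.039, 0, 0, 0, 0, 0, -1], [0.039, 0, 0, 0, 0, 0, -1], [0.039, 0, 0, 0, 0, 0, -1], [0.039, 0, 0, 0, 0, 0, -1], [0.039, 0, 0, 0, 0, 0, -1], [0.039, 0, 0, 0, 0, 0, -1], [0.039, 0, 0, 0, 0, 0, -1], [0.039, 0, 0, 0, 0, 0, -1], [0.039, 0, 0, 0, 0, 0, -1], [0.039, 0, 0, 0, 0, 0, -1], [0, 0, 0, 0, 0, 0, -1], [0, 0, 0, 0, 0, 0, -1]]
  ]
}}

```text
t: 4.38
ee_pos: [493.0, 246.1, 404.6]
orientation: [2.088, 2.348, -0.0]
ft_force: [-0.5, -1.2, -0.5]
width: 87.7
```

Call:
{"method": "jog_arm", "body": {
  "steps": [
    [[0.0087, 0.003, 0.02, 0, 0, 0, -1], [0, 0, 0.025, 0, 0, 0, -1], [0, 0, 0.025, 0, 0, 0, -1], [0, 0, 0.025, 0, 0, 0, -1], [0, 0, 0.025, 0, 0, 0, -1], [0, 0, 0.025, 0, 0, 0, -1], [0, 0, 0.02, 0, 0, 0, -1], [0, 0, 0.012, 0, 0, 0, -1], [0, 0, 0.006, 0, 0, 0, -1], [0, 0, 0, 0, 0, 0, -1], [0, 0, 0, 0, 0, 0, -1]]
  ]
}}

```text
t: 5.3
ee_pos: [495.9, 253.0, 222.2]
orientation: [2.093, 2.343, 0.001]
ft_force: [0.2, 0.7, 0.6]
width: 87.8
```

Run:
```python
from workcell import ctrl
import cv2
o=ctrl.get_obs();print(o['t'],o['ee_pos'],o['ft_force'],o['moment'],o['width'])
for n in('top','side'): cv2.imwrite(f'pics/{n}1.png',ctrl.get_image(n)[:,:,::-1])
a=cv2.imread('pics/top1.png')[120:260,90:290];b=cv2.imread('pics/side1.png')[80:230,180:330]
cv2.imwrite('pics/a1.png',cv2.resize(a,None,fx=3,fy=3));cv2.imwrite('pics/b1.png',cv2.resize(b,None,fx=3,fy=3))
```

```text
5.3 [495.94037647 253.02881317 222.23957496] [0.17608108 0.72362426 0.57811725] [-0.03667743 -0.15038034 -0.02543142] 87.78118174223908
```

View pics/a1.png

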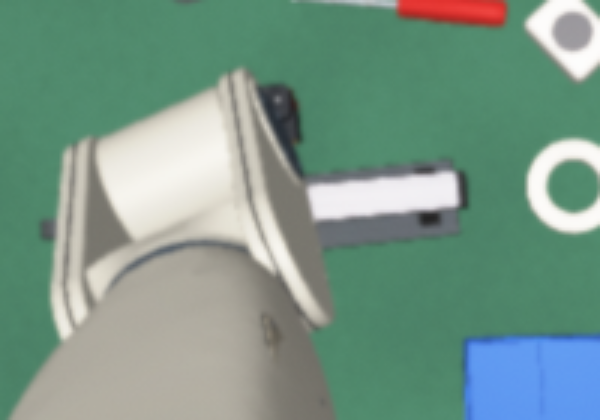

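View pics/b1.png

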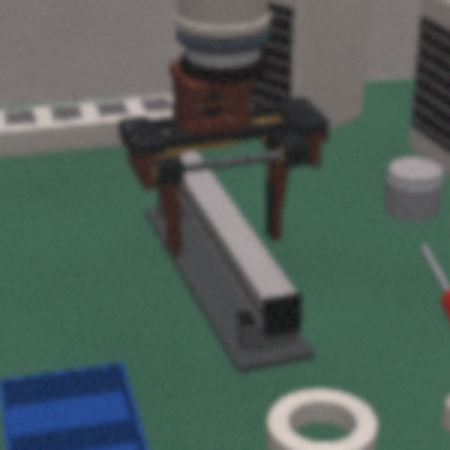

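The fingers straddle the strut near its middle, clear on both sides. Closing.

Call:
{"method": "jog_arm", "body": {
  "steps": [
    [[0, 0, 0, 0, 0, 0, 1], [0, 0, 0, 0, 0, 0, 1], [0, 0, 0, 0, 0, 0, 1], [0, 0, 0, 0, 0, 0, 1], [0, 0, 0, 0, 0, 0, 1], [0, 0, 0, 0, 0, 0, 1], [0, 0, 0, 0, 0, 0, 1], [0, 0, 0, 0, 0, 0, 1]]
  ]
}}

```text
t: 6.07
ee_pos: [495.5, 253.4, 221.7]
orientation: [-2.092, -2.344, 0.0]
ft_force: [0.3, 0.7, 0.5]
width: 37.9
```

```bash
cat > ft.py <<'E'
from h import *
np.set_printoptions(precision=3,suppress=True)
o=ctrl.get_obs(); a=R.from_rotvec(o['orientation'])
f=a.inv().apply(o['ft_force']);m=a.inv().apply(o['moment'])
print(o['t'],o['ee_pos'],'th',a.as_matrix()[:,0],'ftool',f,'mtool',m,'m@grasp',m-np.cross([0,0,.163],f),o['width'])
E
python3 ft.py; python3 ft.py
```

```text
6.0667 [495.453 253.411 221.653] th [-0.113  0.994 -0.   ] ftool [ 0.668  0.333 -0.526] mtool [-0.077 -0.063  0.018] m@grasp [-0.023 -0.172  0.018] 37.92902834806435
6.0667 [495.453 253.411 221.653] th [-0.113  0.994 -0.   ] ftool [ 0.668  0.333 -0.526] mtool [-0.077 -0.063  0.018] m@grasp [-0.023 -0.172  0.018] 37.92902834806435
```

Call:
{"method": "jog_arm", "body": {
  "steps": [
    [[0, 0, 0, 0, 0, 0, 1], [0, 0, 0, 0, 0, 0, 1], [0, 0, 0, 0, 0, 0, 1], [0, 0, 0, 0, 0, 0, 1]]
  ]
}}

```text
t: 6.4
ee_pos: [495.6, 253.5, 221.7]
orientation: [2.092, 2.343, 0.001]
ft_force: [1.6, -0.4, -0.7]
width: 29.8
```

```bash
python3 ft.py
```

```text
6.4 [495.614 253.454 221.68 ] th [-0.113  0.994  0.   ] ftool [-0.572  1.502  0.739] mtool [-0.261 -0.059  0.136] m@grasp [-0.016  0.034  0.136] 29.782880676576433
```

Call:
{"method": "jog_arm", "body": {
  "steps": [
    [[0, 0, -0.002, 0, 0, 0, 1], [0, 0, -0.002, 0, 0, 0, 1], [0, 0, -0.001, 0, 0, 0, 1], [0, 0, 0, 0, 0, 0, 1], [0, 0, 0, 0, 0, 0, 1]]
  ]
}}

```text
t: 6.82
ee_pos: [495.0, 253.2, 226.4]
orientation: [-2.091, -2.344, 0.002]
ft_force: [-1.8, -0.0, -6.4]
width: 29.7
```

```bash
python3 ft.py
```

```text
6.8167 [495.031 253.183 226.386] th [-0.113  0.994 -0.001] ftool [ 0.193 -1.784  6.365] mtool [ 0.048 -0.471 -0.11 ] m@grasp [-0.243 -0.502 -0.11 ] 29.709051827528445
```

Call:
{"method": "jog_arm", "body": {
  "steps": [
    [[0, 0, 0, 0, 0, 0, 1]]
  ]
}}

```text
t: 6.9
ee_pos: [495.1, 253.2, 226.4]
orientation: [-2.092, -2.344, 0.002]
ft_force: [-0.5, -0.2, -7.0]
width: 29.8
```

```bash
python3 ft.py
```

```text
6.9 [495.14  253.233 226.428] th [-0.113  0.994 -0.   ] ftool [-0.137 -0.555  7.033] mtool [ 0.008 -0.512 -0.115] m@grasp [-0.082 -0.49  -0.115] 29.797193421284984
```

Call:
{"method": "jog_arm", "body": {
  "steps": [
    [[0, 0, 0, 0, 0, 0, 1]]
  ]
}}

```text
t: 6.98
ee_pos: [495.3, 253.3, 226.5]
orientation: [-2.092, -2.344, 0.001]
ft_force: [-0.2, -0.1, -6.3]
width: 30.0
```

```bash
python3 ft.py
python3 - <<'E'
from workcell import ctrl
import cv2
cv2.imwrite('pics/b2.png',cv2.resize(ctrl.get_image('side')[80:230,180:330,::-1],None,fx=4,fy=4))
E
```

```text
6.9833 [495.254 253.319 226.463] th [-0.113  0.994 -0.   ] ftool [-0.073 -0.196  6.271] mtool [-0.019 -0.597 -0.056] m@grasp [-0.051 -0.585 -0.056] 29.955790040689525
```

View pics/b2.png

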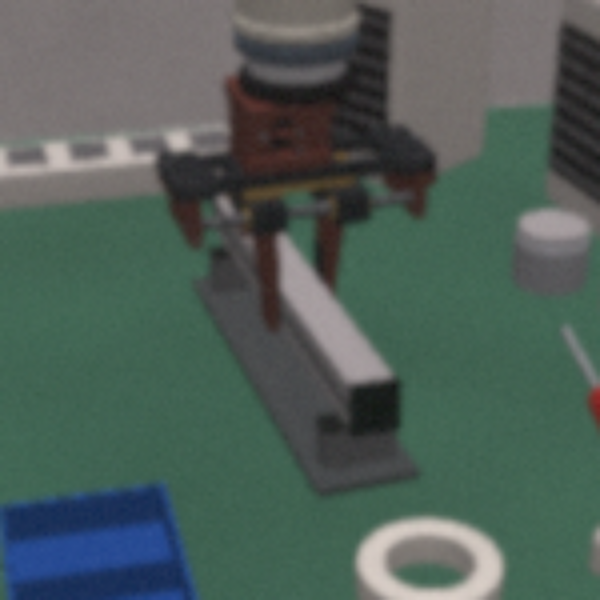

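Force ≈6.6 N with grasp moment ≈ −0.53 Nm: heavy about 80 mm towards the bracket. Lower, release and regrip there.

Call:
{"method": "jog_arm", "body": {
  "steps": [
    [[0, 0, 0.002, 0, 0, 0, 1], [0, 0, 0.002, 0, 0, 0, 1], [0, 0, 0.001, 0, 0, 0, 1], [0, 0, 0, 0, 0, 0, 1], [0, 0, 0, 0, 0, 0, 0], [0, 0, 0, 0, 0, 0, 0], [0, 0, 0, 0, 0, 0, 0], [0, 0, 0, 0, 0, 0, 0], [0.02, 0, 0, 0, 0, 0, 0], [0.03, 0, 0, 0, 0, 0, 0], [0.02, 0, 0, 0, 0, 0, 0], [0.008, 0, 0, 0, 0, 0, 0], [0, 0, 0, 0, 0, 0, 0], [0, 0, 0, 0, 0, 0, 1], [0, 0, 0, 0, 0, 0, 1], [0, 0, 0, 0, 0, 0, 1], [0, 0, 0, 0, 0, 0, 1], [0, 0, 0, 0, 0, 0, 1]]
  ]
}}

```text
t: 8.53
ee_pos: [486.8, 329.9, 221.6]
orientation: [2.093, 2.343, -0.001]
ft_force: [-0.0, -2.6, -0.5]
width: 29.9
```

```bash
python3 ft.py
```

```text
8.5333 [486.79  329.945 221.577] th [-0.112  0.994 -0.001] ftool [-2.614 -0.316  0.484] mtool [-0.188 -0.447 -0.086] m@grasp [-0.24  -0.021 -0.086] 29.922408432567824
```

Call:
{"method": "jog_arm", "body": {
  "steps": [
    [[0, 0, 0, 0, 0, 0, 1], [0, 0, -0.002, 0, 0, 0, 1], [0, 0, -0.002, 0, 0, 0, 1], [0, 0, -0.001, 0, 0, 0, 1], [0, 0, 0, 0, 0, 0, 1], [0, 0, 0, 0, 0, 0, 1], [0, 0, 0, 0, 0, 0, 1]]
  ]
}}

```text
t: 9.12
ee_pos: [486.5, 331.0, 226.5]
orientation: [-2.092, -2.344, 0.0]
ft_force: [0.3, 0.4, -7.7]
width: 30.1
```

```bash
python3 ft.py
```

```text
9.1167 [486.501 330.956 226.483] th [-0.113  0.994 -0.   ] ftool [0.338 0.349 7.662] mtool [-0.049 -0.041 -0.025] m@grasp [ 0.008 -0.096 -0.025] 30.05968903029535
```

Call:
{"method": "jog_arm", "body": {
  "steps": [
    [[0, 0, 0, 0, 0, 0, 1]]
  ]
}}

```text
t: 9.2
ee_pos: [486.5, 330.9, 226.5]
orientation: [-2.092, -2.344, 0.0]
ft_force: [0.4, 0.2, -6.8]
width: 29.7
```

```bash
python3 ft.py
```

```text
9.2 [486.544 330.95  226.52 ] th [-0.113  0.994 -0.   ] ftool [0.131 0.439 6.75 ] mtool [-0.083  0.018 -0.002] m@grasp [-0.012 -0.003 -0.002] 29.725931198311628
```

Call:
{"method": "jog_arm", "body": {
  "steps": [
    [[0, 0, 0, 0, 0, 0, 1]]
  ]
}}

```text
t: 9.28
ee_pos: [486.6, 330.9, 226.5]
orientation: [-2.092, -2.344, 0.0]
ft_force: [0.6, 0.5, -8.0]
width: 30.4
```

```bash
python3 ft.py
python3 - <<'E'
from workcell import ctrl
import cv2
cv2.imwrite('pics/b3.png',cv2.resize(ctrl.get_image('side')[80:230,180:330,::-1],None,fx=4,fy=4))
E
```

```text
9.2833 [486.572 330.942 226.54 ] th [-0.113  0.994 -0.   ] ftool [0.464 0.642 7.993] mtool [-0.092 -0.047  0.072] m@grasp [ 0.013 -0.123  0.072] 30.371408422383883
```

View pics/b3.png

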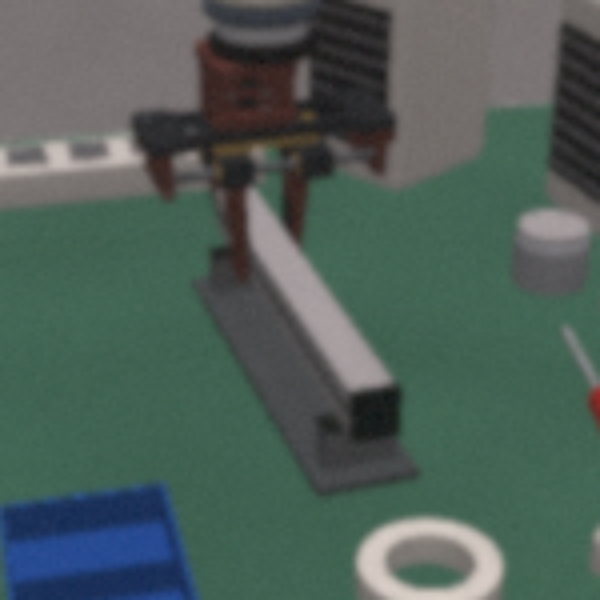

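Call:
{"method": "jog_arm", "body": {
  "steps": [
    [[0, 0, -0.003, 0, 0, 0, 1], [0, 0, -0.004, 0, 0, 0, 1], [0, 0, -0.005, 0, 0, 0, 1], [0, 0, -0.005, 0, 0, 0, 1], [0, 0, -0.004, 0, 0, 0, 1], [0, 0, -0.003, 0, 0, 0, 1], [0, 0, -0.001, 0, 0, 0, 1], [0, 0, 0, 0, 0, 0, 1], [0, 0, 0, 0, 0, 0, 1]]
  ]
}}

```text
t: 10.08
ee_pos: [486.6, 330.8, 251.7]
orientation: [-2.092, -2.343, 0.0]
ft_force: [0.1, -0.5, -7.6]
width: 30.0
```

```bash
cat > av.py <<'E'
from h import *
import cv2,sys
np.set_printoptions(precision=3,suppress=True)
N=int(sys.argv[1]); tag=sys.argv[2]; F=[];M=[]
for i in range(N):
    im=ctrl.get_image('side'); o=ctrl.get_obs(); a=R.from_rotvec(o['orientation']).inv()
    F.append(a.apply(o['ft_force']));M.append(a.apply(o['moment']))
F=np.array(F);M=np.array(M); G=M-np.cross([0,0,.163],F)
for n,A in(('F',F),('M',M),('G',G)):print(n,A.mean(0),'sd',A.std(0))
print(o['t'],o['ee_pos'],o['width'])
cv2.imwrite(f'pics/{tag}f.png',im[:,:,::-1])
cv2.imwrite(f'pics/{tag}.png',cv2.resize(im[60:260,160:360,::-1],None,fx=3,fy=3))
E
python3 av.py 24 d1
```

```text
F [ 0.012 -0.035  7.648] sd [0.468 0.428 0.496]
M [-0.088 -0.029  0.002] sd [0.019 0.03  0.036]
G [-0.094 -0.031  0.002] sd [0.071 0.084 0.036]
11.2833 [486.657 330.885 251.685] 30.047405533781344
```

View pics/d1.png

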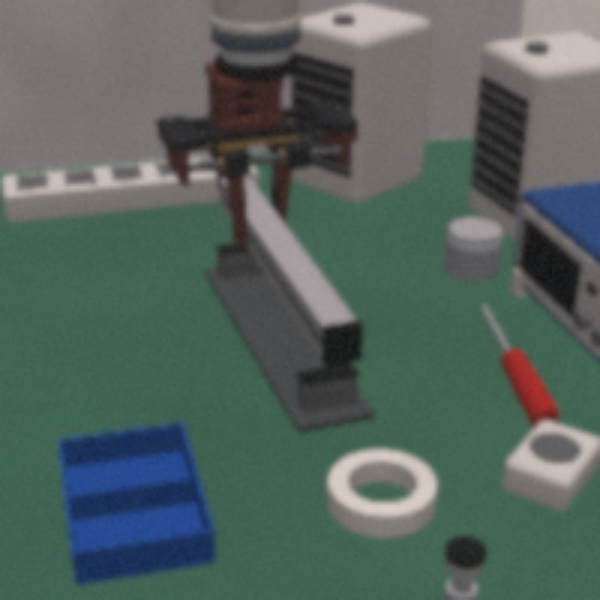

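Weight 7.65 N, remaining offset ≈4 mm to the bracket, but the moment may have a bias (Mx −0.09). Set back on the rests, measure the empty-hand bias, regrip.

Call:
{"method": "jog_arm", "body": {
  "steps": [
    [[0, 0, 0.005, 0, 0, 0, 1], [0, 0, 0.006, 0, 0, 0, 1], [0, 0, 0.006, 0, 0, 0, 1], [0, 0, 0.005, 0, 0, 0, 1], [0, 0, 0.004, 0, 0, 0, 1], [0, 0, 0.003, 0, 0, 0, 1], [0, 0, 0.001, 0, 0, 0, 1], [0, 0, 0, 0, 0, 0, 1], [0, 0, 0, 0, 0, 0, 0], [0, 0, 0, 0, 0, 0, 0], [0, 0, 0, 0, 0, 0, 0], [0.004, 0, 0, 0, 0, 0, 0], [0, 0, 0, 0, 0, 0, 0]]
  ]
}}

```text
t: 12.37
ee_pos: [486.5, 335.6, 222.2]
orientation: [2.092, 2.343, 0.002]
ft_force: [-0.6, -0.1, -0.0]
width: 43.9
```

```bash
python3 av.py 24 d2
```

```text
F [ 0.05  -0.008 -0.097] sd [0.446 0.54  0.449]
M [-0.086 -0.046 -0.004] sd [0.03  0.036 0.032]
G [-0.087 -0.054 -0.004] sd [0.1   0.075 0.032]
13.5667 [486.2   334.863 221.689] 44.118465581624854
```

The bias is real (My −0.046), so the balance point is ≈2 mm on the cap side of the previous grip. Shift −6 mm and regrip.

Call:
{"method": "jog_arm", "body": {
  "steps": [
    [[-0.006, 0, 0, 0, 0, 0, 0], [0, 0, 0, 0, 0, 0, 0], [0, 0, 0, 0, 0, 0, 1], [0, 0, 0, 0, 0, 0, 1], [0, 0, 0, 0, 0, 0, 1], [0, 0, 0, 0, 0, 0, 1], [0, 0, 0, 0, 0, 0, 1], [0, 0, 0, 0, 0, 0, 1], [0, 0, -0.003, 0, 0, 0, 1], [0, 0, -0.005, 0, 0, 0, 1], [0, 0, -0.006, 0, 0, 0, 1], [0, 0, -0.006, 0, 0, 0, 1], [0, 0, -0.005, 0, 0, 0, 1], [0, 0, -0.004, 0, 0, 0, 1], [0, 0, -0.001, 0, 0, 0, 1], [0, 0, 0, 0, 0, 0, 1], [0, 0, 0, 0, 0, 0, 1], [0, 0, 0, 0, 0, 0, 1]]
  ]
}}

```text
t: 15.07
ee_pos: [486.7, 328.9, 251.5]
orientation: [-2.092, -2.344, 0.001]
ft_force: [-0.7, -0.7, -8.1]
width: 29.7
```

```bash
python3 av.py 24 d3
python3 - <<'E'
from h import *
import cv2
im=ctrl.get_image('top'); cv2.imwrite('pics/top3.png',cv2.resize(im[120:260,90:290,::-1],None,fx=3,fy=3))
E
```

```text
F [ 0.054 -0.02   7.722] sd [0.575 0.367 0.552]
M [-0.075 -0.051 -0.006] sd [0.026 0.026 0.036]
G [-0.078 -0.06  -0.006] sd [0.067 0.101 0.036]
16.2667 [486.873 328.924 251.679] 29.807442316836777
```

View pics/d3.png

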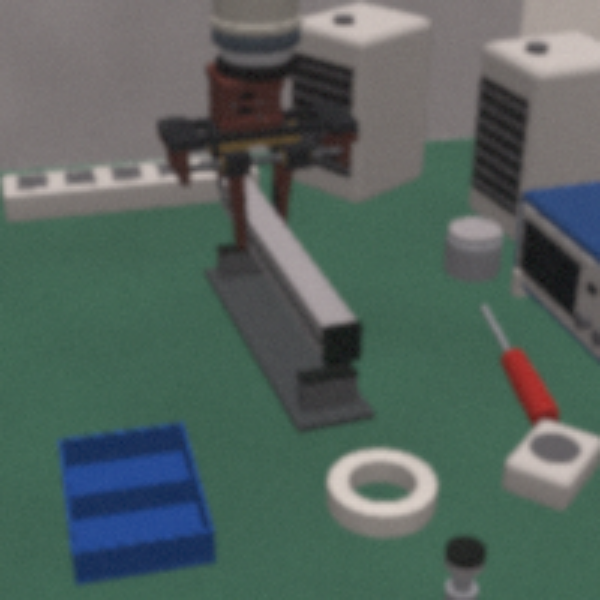

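Run:
```python
from h import *
import cv2
np.set_printoptions(precision=1,suppress=True)
def blob(n,f,box,thr):
    im=cv2.imread(f); x0,y0,x1,y1=box
    g=cv2.cvtColor(im,cv2.COLOR_BGR2GRAY)[y0:y1,x0:x1]
    m=(g<thr).astype(np.uint8); k,l,s,c=cv2.connectedComponentsWithStats(m); j=1+np.argmax(s[1:,4]); print(n,s[j],c[j]+[x0,y0]); return c[j]+[x0,y0]
u=blob('top','pics/top0.png',(347,170,366,192),60)
print(onz('top',u,109))
v=blob('side','pics/side0.png',(306,236,327,250),60)
print(onz('side',v,107))
o1,d1=ray('top',u);o2,d2=ray('side',v)
A=np.stack([d1,-d2],1);t=np.linalg.lstsq(A,o2-o1,rcond=None)[0];print(o1+d1*t[0],o2+d2*t[1])
im=cv2.imread('pics/side0.png');cv2.imwrite('pics/e.png',cv2.resize(im[220:320,270:360],None,fx=6,fy=6))
# base circle fit: gray base
im=cv2.imread('pics/top0.png');hsv=cv2.cvtColor(im,cv2.COLOR_BGR2HSV)
m=((hsv[:,:,1]<70)).astype(np.uint8);z=np.zeros_like(m);z[160:208,322:373]=m[160:208,322:373]
cs,_=cv2.findContours(z,cv2.RETR_EXTERNAL,cv2.CHAIN_APPROX_NONE);c=max(cs,key=cv2.contourArea)
w=np.array([onz('top',p[0],12)[:2] for p in c],np.float32)
print('base',cv2.fitEllipse(w),cv2.minEnclosingCircle(w))
print('small post heights check', proj('side',[518,-187,110]),proj('top',[518,-187,110]))
```

```text
top [ 5  7  9  8 56] [355.9 180.4]
[ 519.5 -187.5  109. ]
side [  3   3  13  10 113] [314.8 243.7]
[ 521.4 -187.3  107. ]
[ 519.6 -187.9  107.6] [ 521.  -188.3  107.8]
base ((519.1820068359375, -187.6480255126953), (107.16291046142578, 108.6939926147461), 26.251718521118164) ((518.9130249023438, -187.80271911621094), 55.35329818725586)
small post heights check [313.1 242.5] [355.8 181. ]
```

View pics/e.png

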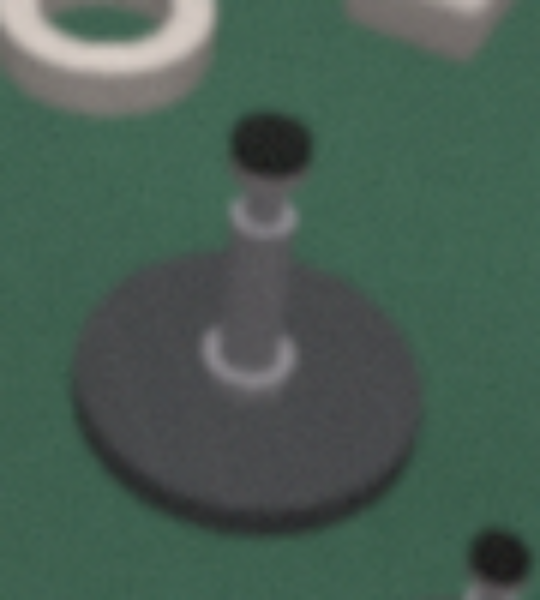

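Call:
{"method": "jog_arm", "body": {
  "steps": [
    [[0, 0, -0.006, 0, 0, 0, 1], [0, 0, -0.01, 0, 0, 0, 1], [0, 0, -0.013, 0, 0, 0, 1], [0, 0, -0.013, 0, 0, 0, 1], [0, 0, -0.013, 0, 0, 0, 1], [0, 0, -0.013, 0, 0, 0, 1], [0, 0, -0.01, 0, 0, 0, 1], [-0.005, 0, -0.007, 0, 0, 0, 1], [-0.01, -0.001, -0.004, 0, 0, 0, 1], [-0.015, -0.001, 0, 0, 0, 0, 1], [-0.02, -0.001, 0, 0, 0, 0, 1], [-0.02, -0.001, 0, 0, 0, 0, 1], [-0.02, -0.001, 0, 0, 0, 0, 1], [-0.02, -0.001, 0, 0, 0, 0, 1], [-0.02, -0.001, 0, 0, 0, 0, 1], [-0.02, -0.001, 0, 0, 0, 0, 1], [-0.02, -0.001, 0, 0, 0, 0, 1], [-0.02, -0.001, 0, 0, 0, 0, 1], [-0.02, -0.001, 0, 0, 0, 0, 1], [-0.02, -0.001, 0, 0, 0, 0, 1]]
  ]
}}

```text
t: 17.98
ee_pos: [500.0, 96.7, 340.0]
orientation: [-2.092, -2.342, 0.003]
ft_force: [0.4, -0.4, -6.6]
width: 30.1
```

Call:
{"method": "jog_arm", "body": {
  "steps": [
    [[-0.02, -0.001, 0, 0, 0, 0, 1], [-0.02, -0.001, 0, 0, 0, 0, 1], [-0.02, -0.001, 0, 0, 0, 0, 1], [-0.02, -0.001, 0, 0, 0, 0, 1], [-0.02, -0.001, 0, 0, 0, 0, 1], [-0.02, -0.001, 0, 0, 0, 0, 1], [-0.02, -0.001, 0, 0, 0, 0, 1], [-0.02, -0.001, 0, 0, 0, 0, 1], [-0.02, -0.001, 0, 0, 0, 0, 1], [-0.02, -0.001, 0, 0, 0, 0, 1], [-0.015, -0.001, 0, 0, 0, 0, 1], [-0.01, -0.001, 0, 0, 0, 0, 1], [-0.005, 0, 0, 0, 0, 0, 1], [0, 0, 0, 0, 0, 0, 1], [0, 0, 0, 0, 0, 0, 1]]
  ]
}}

```text
t: 19.23
ee_pos: [514.6, -130.8, 340.4]
orientation: [-2.092, -2.342, 0.0]
ft_force: [0.6, 0.7, -7.5]
width: 29.7
```

```bash
python3 - <<'E'
from h import *
import cv2
for n in('top','side'):
    cv2.imwrite(f'pics/{n}5.png',ctrl.get_image(n)[:,:,::-1])
E
python3 ft.py
```

```text
19.3333 [ 514.751 -130.235  340.522] th [-0.113  0.994  0.   ] ftool [-0.323 -0.289  8.502] mtool [-0.097 -0.063  0.032] m@grasp [-0.144 -0.011  0.032] 30.343428097793034
```

View pics/side5.png

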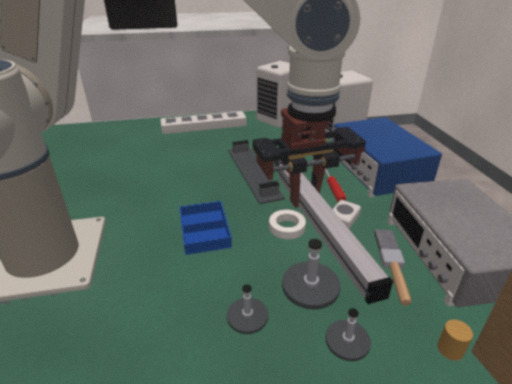

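View pics/top5.png

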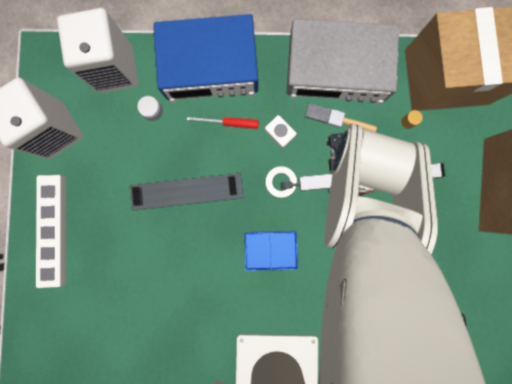

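Call:
{"method": "jog_arm", "body": {
  "steps": [
    [[-0.006, 0, 0, 0, 0, 0, 1], [-0.012, -0.0003, 0, 0, 0, 0, 1], [-0.014, -0.0004, 0, 0, 0, 0, 1], [-0.013, -0.0003, 0, 0, 0, 0, 1], [-0.009, -0.0003, 0, 0, 0, 0, 1], [-0.004, 0, 0.002, 0, 0, 0, 1], [0, 0, 0.005, 0, 0, 0, 1], [0, 0, 0.006, 0, 0, 0, 1], [0, 0, 0.006, 0, 0, 0, 1], [0, 0, 0.006, 0, 0, 0, 1], [0, 0, 0.005, 0, 0, 0, 1], [0, 0, 0.003, 0, 0, 0, 1], [0, 0, 0.002, 0, 0, 0, 1], [0, 0, 0, 0, 0, 0, 1], [0, 0, 0, 0, 0, 0, 1], [0, 0, 0, 0, 0, 0, 1]]
  ]
}}

```text
t: 20.67
ee_pos: [520.4, -188.6, 306.0]
orientation: [2.092, 2.343, 0.0]
ft_force: [-0.1, 1.1, -7.4]
width: 29.7
```

```bash
python3 av.py 8 d6
python3 - <<'E'
import cv2
im=cv2.imread('pics/d6f.png');cv2.imwrite('pics/d6c.png',cv2.resize(im[150:330,230:430],None,fx=3.3,fy=3.3))
E
```

```text
F [ 0.118 -0.165  7.534] sd [0.44  0.387 0.304]
M [-0.088 -0.072 -0.003] sd [0.028 0.039 0.025]
G [-0.115 -0.092 -0.003] sd [0.052 0.044 0.025]
21.0667 [ 520.245 -188.643  305.772] 29.880931075379838
```

View pics/d6c.png

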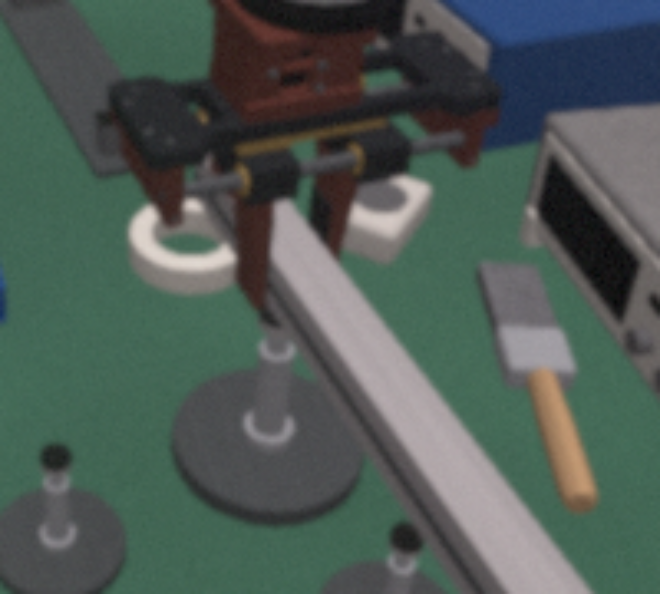

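Call:
{"method": "jog_arm", "body": {
  "steps": [
    [[0, 0, 0.004, 0, 0, 0, 1], [0, 0, 0.004, 0, 0, 0, 1], [0, 0, 0.003, 0, 0, 0, 1], [0, 0, 0.002, 0, 0, 0, 1], [0, 0, 0.001, 0, 0, 0, 1], [0, 0, 0.001, 0, 0, 0, 1], [0, 0, 0.001, 0, 0, 0, 1], [0, 0, 0, 0, 0, 0, 1], [0, 0, 0, 0, 0, 0, 1]]
  ]
}}

```text
t: 21.82
ee_pos: [520.2, -188.6, 289.8]
orientation: [-2.092, -2.344, 0.0]
ft_force: [-1.1, 0.5, -4.9]
width: 29.8
```

```bash
python3 av.py 8 d7
```

```text
F [ 0.314 -1.004  5.944] sd [0.487 0.533 0.518]
M [0.103 0.065 0.015] sd [0.033 0.025 0.025]
G [-0.06   0.014  0.015] sd [0.106 0.08  0.025]
22.2167 [ 520.263 -188.636  289.754] 29.678376758464875
```

Call:
{"method": "jog_arm", "body": {
  "steps": [
    [[0, 0, 0.001, 0, 0, 0, 1], [0, 0, 0.001, 0, 0, 0, 1], [0, 0, 0.001, 0, 0, 0, 1], [0, 0, 0.001, 0, 0, 0, 1], [0, 0, 0.0005, 0, 0, 0, 1], [0, 0, 0, 0, 0, 0, 1], [0, 0, 0, 0, 0, 0, 1]]
  ]
}}

```text
t: 22.8
ee_pos: [520.3, -188.7, 285.3]
orientation: [2.092, 2.343, 0.0]
ft_force: [-1.6, 0.8, -2.0]
width: 30.1
```

```bash
python3 av.py 24 d8
```

```text
F [ 0.653 -1.113  1.678] sd [0.535 0.739 0.408]
M [ 0.114  0.083 -0.007] sd [0.065 0.038 0.029]
G [-0.067 -0.024 -0.007] sd [0.086 0.077 0.029]
24.0 [ 520.324 -188.658  285.221] 29.815944492096992
```

The pad carries 6 N, and the moment about pad level matches the bias, so the pad sits under the balance point. Lower the last 1.5 mm and release slowly.

Call:
{"method": "jog_arm", "body": {
  "steps": [
    [[0, 0, 0.001, 0, 0, 0, 1], [0, 0, 0.0005, 0, 0, 0, 1], [0, 0, 0, 0, 0, 0, 1], [0, 0, 0, 0, 0, 0, 1], [0, 0, 0, 0, 0, 0, 0.2], [0, 0, 0, 0, 0, 0, 0.1], [0, 0, 0, 0, 0, 0, 0], [0, 0, 0, 0, 0, 0, 0], [0, 0, 0, 0, 0, 0, 0], [0, 0, 0, 0, 0, 0, 0]]
  ]
}}

```text
t: 24.83
ee_pos: [520.3, -188.7, 283.7]
orientation: [2.092, 2.343, 0.0]
ft_force: [0.5, 1.2, -0.6]
width: 43.7
```

```bash
python3 av.py 4 d9
python3 - <<'E'
import cv2
im=cv2.imread('pics/d9f.png');cv2.imwrite('pics/d9c.png',cv2.resize(im[150:330,230:430],None,fx=3.3,fy=3.3))
E
```

```text
F [ 0.041 -0.094  0.184] sd [0.444 0.567 0.361]
M [-0.11  -0.032  0.005] sd [0.04  0.028 0.028]
G [-0.126 -0.039  0.005] sd [0.086 0.098 0.028]
25.0333 [ 520.265 -188.641  283.672] 43.482779798302815
```

View pics/d9c.png

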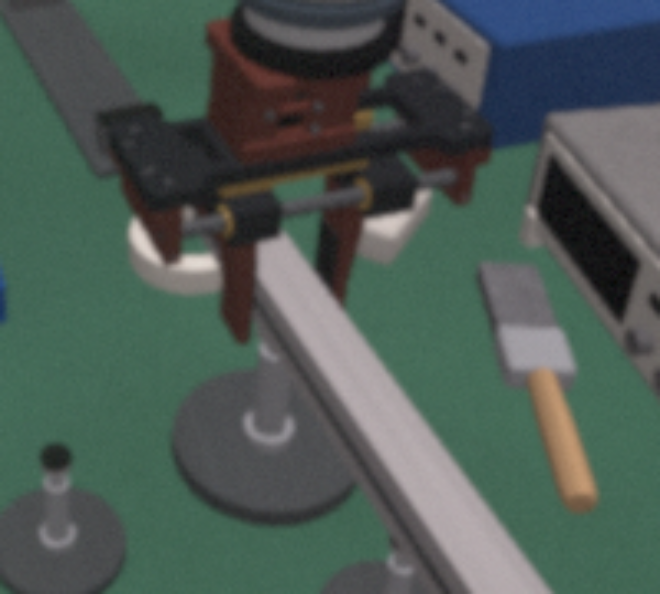

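Call:
{"method": "jog_arm", "body": {
  "steps": [
    [[0, 0, 0, 0, 0, 0, -0.5], [0, 0, 0, 0, 0, 0, -0.5], [0, 0, 0, 0, 0, 0, -0.5], [0, 0, 0, 0, 0, 0, -0.5], [0, 0, -0.005, 0, 0, 0, -0.5], [0, 0, -0.012, 0, 0, 0, -0.5], [0, 0, -0.02, 0, 0, 0, -0.5], [0, 0, -0.02, 0, 0, 0, -0.5], [0, 0, -0.02, 0, 0, 0, -0.5], [0, 0, -0.02, 0, 0, 0, -0.5], [0, 0, -0.015, 0, 0, 0, -0.5], [0, 0, -0.005, 0, 0, 0, -0.5], [0, 0, 0, 0, 0, 0, -0.5], [0, 0, 0, 0, 0, 0, -0.5], [0, 0, 0, 0, 0, 0, -0.5], [0, 0, 0, 0, 0, 0, -0.5]]
  ]
}}

```text
t: 26.37
ee_pos: [519.9, -188.5, 399.6]
orientation: [-2.091, -2.342, 0.001]
ft_force: [-0.3, 0.2, -1.2]
width: 66.1
```

```bash
python3 av.py 12 e1
python3 - <<'E'
import cv2,numpy as np
from h import *
im=ctrl.get_image('side')[:,:,::-1]; cv2.imwrite('pics/e2.png',im)
for z in(80,103,125): print(z)
a=np.deg2rad(6.5);ax=np.array([-np.sin(a),np.cos(a),0])
for s in(240,135):
    p=np.array([520,-188,103+16])+ax*(-s if s==240 else 121)
    print('pred',s,proj('side',p),proj('top',p))
print('bracket',[(r['uv'],r['p']) for r in ctrl.landmark_of('bracket_end','side')],[ (r['bbox'],r['p']) for r in ctrl.look_for('strut','side')])
E
```

```text
F [ 0.113  0.215 -0.158] sd [0.464 0.67  0.433]
M [-0.083 -0.04  -0.023] sd [0.027 0.031 0.029]
G [-0.048 -0.058 -0.023] sd [0.118 0.082 0.029]
26.9667 [ 520.255 -188.634  400.667] 65.94559253024961
80
103
125
pred 240 [398.28381399 360.19169746] [453.69489181 170.42497503]
pred 135 [288.87308355 201.13622442] [308.359487   184.56184657]
bracket [([287.4, 202.8], 0.69)] [([284.2, 193.3, 412.1, 373.7], 0.65)]
```

View pics/e2.png

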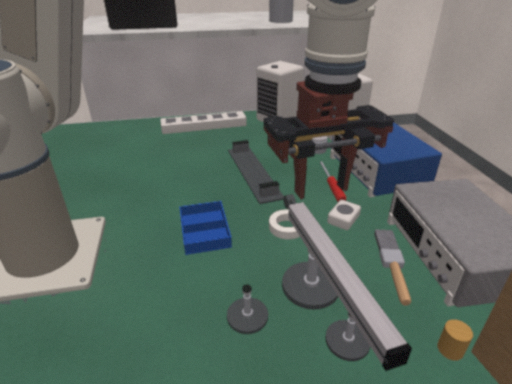

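Run:
```python
import cv2,numpy as np
from h import *
a=cv2.imread('pics/e1f.png').astype(int)
for i in range(8): b=ctrl.get_image('side')
b=b[:,:,::-1].astype(int); d=np.abs(a-b).mean(2)
print('strut region diff',d[190:375,280:415].mean(),'background',d[300:380,20:200].mean(), d[190:375,280:415].max())
print(ctrl.close_job())
```

```text
strut region diff 2.0229696363029697 background 1.9696296296296296 17.0
the job is handed in; nothing more can be done
None
```

The strut is balancing on the large post's pad with the gripper clear, and I handed the job in at about 27.5 s of the 64 s allowed. No verdict comes back, so what follows rests on my own measurements.

- **Finding the balance point:** A 5 mm trial lift at the middle showed the strut heavy towards the bracket by about 80 mm. I regripped about 78 mm that way. Weighing the empty hand then showed the moment sensor read −0.046 Nm with nothing held, so I corrected the grip by 2 mm towards the cap. The last lift, 30 mm clear of the rests, left about 0.6 mm of offset and a weight of 7.7 N. The balance point is about 75 mm on the bracket side of the middle.
- **Placing:** I lowered it onto the pad in small steps. With the pad carrying 6 N, the moment about the pad was nearly zero. By my estimate the pad went down about 8 mm, well short of the 14.5 mm limit.
- **Last checks:**
  - After release the strut did not move between pictures 0.4 s or more apart; the difference was only image noise.
  - The cap end lay within about 5 pixels, and the bracket boss within about 2 pixels, of where a level strut should appear in the side view.
  - The arm was 117 mm above its release height, and the force reading was zero within noise.
- **Disagreements:** The first lift slightly overestimated the offset (about 80 mm against 75 mm). The moment bias would have misplaced the grip by about 6 mm had I not measured it.
- **Not checked closely:** I did not measure the bystanders' positions again, but none looked moved in the last picture.

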